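# Cap a bottle of hibiscus syrup with the bench capper

### The arm

A 7-joint arm with a two-finger parallel gripper is mounted at the origin on the work surface. World frame = base frame: x ahead of the robot, y to its left, z up, the work surface at z = 0. Lengths are in m, angles in rad, forces in N, time in s.
With the tool pointing down it reaches from about 0.425 to 0.875 m from the base axis. Payload 4.7 kg.
Tool frame: the origin (TCP) lies at the very end of the fingers, on their centre line; the grasp point (between the pads) lies 19 mm behind it; z points along the fingers, y is the line along which they close (so a half turn about z gives the same grasp; the last joint's range is limited). The gripper opens to 87 mm and grips with 3 to 60 N. Pads are 19 mm wide; open, the fingers measure 117 mm over their backs; the gripper's body (75 mm by 190 mm) begins 51 mm behind the grasp point.
Start: joints at [-1.321, 0.321, -0.07, 1.45, 0.023, 1.371, -0.057], TCP at [0.152, 0.632, 0.223] pointing down, gripper open.
Joint ranges: [-2.86, 2.86], [-0.3, 2.09], [-1.38, 1.24], [0.06, 2.45], [-1.56, 4.7], [0.09, 2.05], [-2.69, 2.69]. Speed limits (rad/s): [2.57, 2.57, 3.14, 3.14, 3.14, 3.14, 3.14].

### API

Orientations are given as a rotation vector (axis times angle).
In Python, from bench import ctrl, imaging, ticket gives the robot as it stands.
- The arm moves only by the tool jog_arm, never from a script. Its argument "rows" is text: rows parted by semicolons, each of 7 numbers parted by spaces: the shift along the tool's x, y, z in cm, then the turn, a rotation vector about the tool's x, y, z in rad, then the closure, from -1 (fully open) to 1 (shut), so that 0 is half open. A call has 1 to 5 rows; each row shifts and turns the commanded pose from where the row before left it, along the tool's axes as they then stand; what a row does not reach is not made up. A row lasts 1/8 s, in which the tool goes at most 62.5 mm and 10.7 degrees, less where a joint would pass 70% of its speed; a pose out of reach is approached as far as the arm can. A call with a gripper value outside its range is refused whole. The fingers move at their own pace and stop on an object; "force" is the grip in N (left out, the last holds). Time passes only in rows, so rows that do not move let the fingers close. It gives the time, the measured TCP pose, the force, the opening and the grip force at its end, in the units of the state.
- ctrl.get_state(): the state, without advancing time (a new reading comes with each control period).
- imaging.get_image(name): name is "scene" or "top" or "wrist"; returns a dict with "img" (420x560x3 uint8, blue, green, red), "vertical_fov" (degrees; the focal length in pixels is half the picture's height over the tangent of half this angle, whatever the lens; pixels are square), "cx", "cy" (the principal point, pixels), "origin" and "orientation" of the camera in the world. Camera axes: x right, y down, z forward; pixel columns grow to the right and rows downward; lengths in m; the calibration is good to about 2 mm. A picture is of the moment at which its call begins. There is no depth.
- ticket.close_job(): hands the job in; it is judged then, once.
The state is a dict: "time": time; "joint_positions": joint angles; "qd": joint speeds; "joint_torque": joint torques, N m; "position": TCP position; "tool_rot": TCP orientation; "ft_force": force on the tool from outside, world axes, zero at the start; "torque": the same for the moment, N m; "grip_width": opening from 0.0 (shut) to 1.0 (fully open); "grip_force": force on a finger pad.
Only numpy, scipy, OpenCV 4.12 (cv2) and the standard library are available. Lean on these libraries where they do the work, as an engineer would, in place of code of your own. Each camera call takes 0.05 s, during which the arm holds its last target. There are 200 camera calls.

### The job

Cap the little red bottle: push the capper's tray fully home so that the bottle stands under the bell, then press the lever's crossbar down until you feel the cap bottom out under the hidden plunger, and hold it there firmly for a second, without straining the glass. Then ease the lever slowly all the way back up to its rest, never letting it spring, and let go; leave the bottle standing capped under the bell, and leave the mug, coaster, sugar canister and tea strainer alone.

Things in the scene. Friction and masses are not known exactly. Their poses are not given: they have to be found in the camera images.
- press: Olive-green bench bottle capper, fixed to the cream tiled shelf. Origin on the shelf, straight below the bell's axis; x points from the lever's crossbar side to the column, the tray sticks out to -y. Base 160 x 130 mm, 12 mm high (x -50 to +110); two rails reach out to y -200 mm. Column x +57 to +103, 200 mm high; a head 44 mm wide reaches from it over the bell, 185 to 238 mm high
- pivot (a point): centre of the lever's hinge, 45 mm to the press's +x from its origin and 215 mm above the shelf; axes as the press's, the hinge turns about y
- bar (a point): middle of the lever's round black crossbar, 22 mm thick, 106 mm long along the press's y, 200 mm from the pivot; at rest 336 mm above the shelf. At lever value q it lies 200*cos(0.65-q) mm to the press's -x from the pivot and 200*sin(0.65-q) mm above it. Press it down from above with closed fingertips, following this arc
- lever (a joint): lever angle in rad: 0 = up at rest, 0.95 = end of travel; grows as the crossbar is pressed down and moves the bell down 40 mm per rad. A spring lifts it: 5 to 9 N, friction included, is felt at the bar before the cap is met; let go, it flies back. Coming up faster than 0.9 rad/s (180 mm/s at the bar) counts as springing
- bell: steel bell, a tube 48 mm wide, 40 mm high, open below, driven straight down by the lever. Origin: centre of its lower rim, 135 mm above the shelf at rest. A stiffly sprung plunger hidden inside presses the cap; its face sits 4 to 16 mm above the rim, differently each time, so the lever angle where the cap bottoms (0.4 to 0.75 rad) must be felt
- tray (a joint): how far the aluminium tray has been pushed in towards the press's +y, in m: 0 = pulled out (start), 0.09 = home against its stop, bottle centred under the bell; slides with about 3 N and stays where left
- tab (a point): centre of the outer face (the side at the press's -y) of the red upright push tab at the tray's outer end. The tab is 62 mm wide along the press's x, 8 mm thick and stands from 22 to 74 mm above the shelf; axes as the press's. Push it towards the press's +y. At home it is 135 mm to -y of the bell's axis, at the start 225 mm
- bottle_mid (a point): half-way up the small red glass bottle, 48 mm wide, 98 mm high to its mouth (105 mm to the top of the proud cap), 0.26 kg, loose, standing upright in the tray's round cup, its foot 22 mm above the shelf; z along the bottle
- cap (a joint): how far the brass-coloured crown cap has been pressed down on the bottle, in m: 0 = lying proud, 0.005 = bottomed; it stays where it is pressed to. It slides at about 9 to 11 N total push at the bar; once bottomed the push rises by about 0.7 N per mm. 15 to 22 N at the bar is firm (about 40 to 85 N at the cap); over 27 N (110 N at the cap) cracks the neck
- cap_top (a point): middle of the top of the cap (29 mm wide), 127 mm above the shelf when proud
- coaster: round wooden coaster, 96 mm wide, 9 mm thick, origin at its underside; leave it alone
- mug: teal enamel mug on the coaster, 80 mm wide, 85 mm high, origin at its underside; leave it alone
- canister: clear sugar canister with a white twist cap, 88 mm wide, 107 mm high, origin at its underside; leave it alone
- strainer: steel tea strainer, bowl 76 mm wide, 26 mm high, flat handle reaching 121 mm to its own -x; origin under the bowl; leave it alone
There are look-alikes about, which are no part of the job. There is more than one size of the part that bears bottle_mid; the job needs the smallest.

How it is judged:
On the way, in this order (a step that is already met when the one before it is completed fails the run):
1. the tray is pushed home, within 4 mm of its stop (value of joint tray above 0.086 m), for 0.2 s.
2. the cap is pressed down (within 1 mm of its bottom) and held there with more than 30 N at the cap for 0.4 s (value of joint cap above 0.004 m and contact force between bell and bottle above 30 N and value of joint tray above 0.086 m), for 0.4 s.
3. the lever is back up at rest (below 0.05 rad) (value of joint lever below 0.05 rad), for 0.2 s.
At the end, for the whole second after the job is handed in: The tray is within 4 mm of home, the cap within 1 mm of its bottom, the lever up at rest (below 0.05 rad), and the bottle stands upright (within 0.1 rad) within 8 mm of the bell's axis, at rest (value of joint tray above 0.086 m and value of joint cap above 0.004 m and value of joint lever below 0.05 rad and angle between bottle_mid's own z axis and vertical below 0.1 rad and horizontal distance between bottle_mid and bell below 0.008 m and velocity of joint tray below 0.02 m/s); the robot touches nothing.
It fails at once if the lever springs back (faster than 0.9 rad/s upwards) (velocity of joint lever below -0.9 rad/s).
It fails at once if the glass is strained: more than 110 N on the cap (contact force between bell and bottle above 110 N).
It fails at once if the bottle is tipped by more than 0.25 rad (angle between bottle_mid's own z axis and vertical above 0.25 rad).
It fails at once if the mug, coaster, canister or strainer is shifted by more than 20 mm (distance of any of mug, coaster, canister, strainer from where it was at the start of the episode above 0.02 m).
It also fails if it takes over 72 s, if anything falls off the work surface, if the arm or the gripper's body presses on something with over 40 N, if the wrist force passes 120 N, or if a joint passes its speed limit or range.

## Working session

There is one attempt and no reset: what is moved stays moved. The work goes in short steps, Python scripts to look and compute and a tool call to move; the robot and the scene stay as the last step left them, time stands still between calls to the robot, and variables do not carry over. Pictures are saved under pics/ and viewed, at most 10 in all, crops included, and the job is handed in when it is done.

Besides the shell and the picture viewer there is one more tool, called after ">>>" by a JSON object that holds its "api" and its "payload". jog_arm: Moves the arm, as the interface text tells. Its arguments: {"type":"object","properties":{"rows":{"type":"string"},"force":{"type":"number"}},"required":["rows"]}

```bash
mkdir -p pics; cat > h.py <<'E'
import numpy as np, cv2
from scipy.spatial.transform import Rotation as R
from bench import ctrl, imaging, ticket
def cam(n):
    d=imaging.get_image(n); return d
def K(d):
    return 210/np.tan(np.radians(d["vertical_fov"])/2)
def rot(d):
    o=np.array(d["orientation"],float)
    return o if o.shape==(3,3) else R.from_rotvec(o).as_matrix()
def atz(d,u,v,z):
    r=rot(d)@np.array([(u-d["cx"])/K(d),(v-d["cy"])/K(d),1]); o=np.array(d["origin"])
    return o+r*(z-o[2])/r[2]
def proj(d,p):
    c=rot(d).T@(np.array(p)-d["origin"]); return K(d)*c[:2]/c[2]+[d["cx"],d["cy"]]
E
python3 - <<'E'
from h import *
import pickle
D={}
for n in("scene","top","wrist"):
    d=cam(n); D[n]=d; cv2.imwrite(f"pics/{n}.png",d["img"]); print(n,{k:v for k,v in d.items() if k!="img"})
pickle.dump(D,open("D.pkl","wb"))
cv2.imwrite("pics/both.png",cv2.resize(np.hstack([D["scene"]["img"],D["wrist"]["img"]]),(800,300)))
print(ctrl.get_state())
E
```

```text
scene {'vertical_fov': 55.27542605461892, 'cx': 281.4755004113082, 'cy': 207.48303173798908, 'origin': array([ 1.08090147, -0.10774057,  1.03131059]), 'orientation': array([-2.01002681, -1.75095404,  0.49101403])}
top {'vertical_fov': 48.373126786981224, 'cx': 275.1423668123806, 'cy': 211.5065590715894, 'origin': array([ 0.36163786, -0.01431096,  1.65986305]), 'orientation': array([-2.12600729,  2.17057887, -0.17386189])}
wrist {'vertical_fov': 60.520963753789786, 'cx': 281.7496914027038, 'cy': 210.26551887998684, 'origin': array([0.08209195, 0.64924503, 0.38274554]), 'orientation': array([2.29850029, 1.81179675, 0.23488108])}
{'time': 0.15, 'joint_positions': array([-1.32088334,  0.3216746 , -0.07009461,  1.45139206,  0.02260815,
        1.37079691, -0.05689622]), 'qd': array([-0.0019045 , -0.00057408, -0.00124763, -0.00295739,  0.00123114,
        0.0021465 ,  0.00279622]), 'joint_torque': array([ 2.84722446e-04, -4.91794109e+01, -4.04271679e-01, -3.12879181e+01,
       -6.38475129e-02,  4.04330122e-02,  1.25334636e-04]), 'position': array([0.15180624, 0.63159524, 0.2217    ]), 'tool_rot': array([-3.69485562e-01, -3.11970355e+00,  2.32742172e-03]), 'ft_force': array([ 0.43347611, -0.62339748,  0.88055355]), 'torque': array([-0.01994364,  0.00854879,  0.0023209 ]), 'grip_force': 0.0, 'grip_width': 1.0014951323636425}
```

View pics/scene.png

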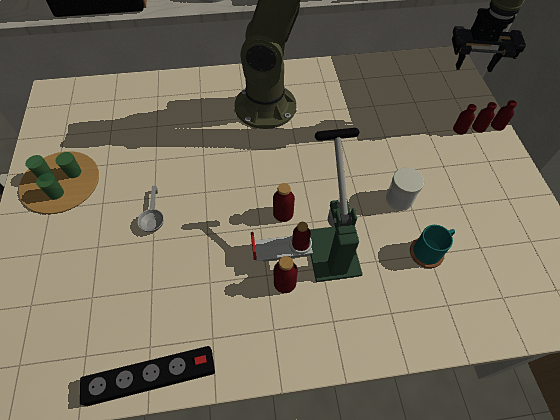

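View pics/top.png

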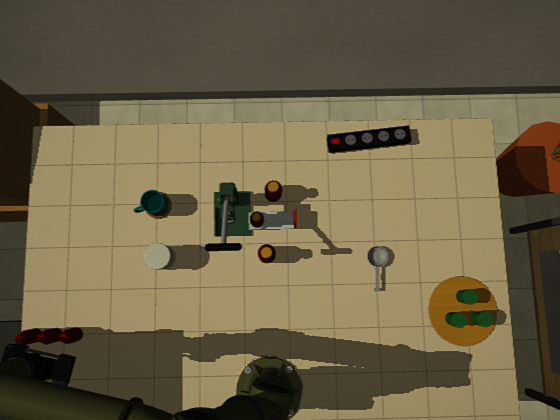

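The press stands at about top px (230,212), its lever towards the robot and its tray to the right (world -y). There are three red bottles: (257,220) in the tray, small; (273,190) and (266,254), both larger and standing loose beside the tray. The one in the tray is meant. I'll confirm that with an enlarged crop.

```bash
python3 - <<'E'
import pickle,cv2,numpy as np
D=pickle.load(open("D.pkl","rb"))
a=D["top"]["img"][165:275,195:335]; a=cv2.resize(a,None,fx=5.7,fy=5.4,interpolation=cv2.INTER_CUBIC)
a=cv2.resize(D["top"]["img"][170:270,200:333],(798,600),interpolation=cv2.INTER_CUBIC)
b=cv2.resize(D["scene"]["img"][120:300,235:375],(0,0),fx=3.33,fy=3.33,interpolation=cv2.INTER_CUBIC)
g=lambda x:np.clip(255*(x/255.)**0.6,0,255).astype('uint8')
cv2.imwrite("pics/ct.png",g(a)); cv2.imwrite("pics/cs.png",g(b)); print(b.shape)
E
```

```text
(599, 466, 3)
```

View pics/ct.png

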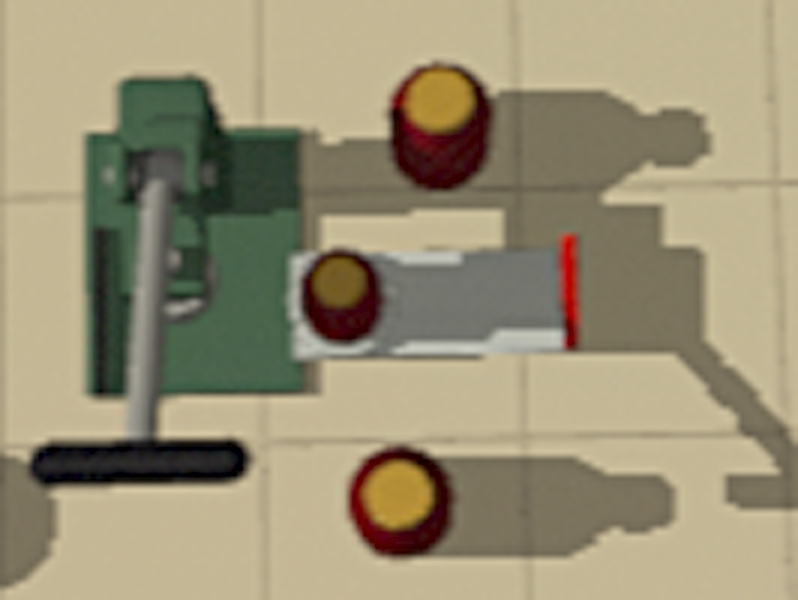

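View pics/cs.png

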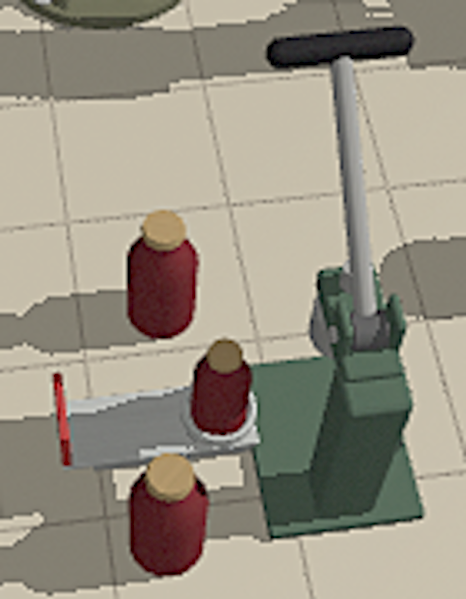

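The crops confirm it. The small bottle stands in the tray cup, cap at ct (340,282) and cs (226,354). The two bigger ones, at ct (398,495) and ct (440,100), are look-alikes beside the tray. Next I fit the press pose from matching points in both views.

```bash
python3 - <<'E'
from h import *
import pickle
from scipy.optimize import least_squares
D=pickle.load(open("D.pkl","rb"))
T=lambda u,v:("top",200+(u+.5)/6-.5,170+(v+.5)/6-.5)
S=lambda u,v:("scene",235+(u+.5)/3.33-.5,120+(v+.5)/3.33-.5)
bar=(.045-.2*np.cos(.65),0,.336)
C=[(T(140,462),bar),(T(340,282),(0,-.09,.127)),(T(569,292),(0,-.221,.074)),(T(303,393),(-.05,-.065,.012)),(T(88,395),(-.05,.065,.012)),
(S(341,48),bar),(S(226,354),(0,-.09,.127)),(S(272,537),(.11,-.065,.006)),(S(422,515),(.11,.065,.006)),(S(57,376),(-.031,-.221,.074)),(T(302,131),(.11,-.065,.012))]
def P(q,p): c,s=np.cos(q[2]),np.sin(q[2]); return np.array([q[0]+c*p[0]-s*p[1],q[1]+s*p[0]+c*p[1],p[2]])
f=lambda q:np.concatenate([proj(D[n],P(q,p))-(u,v) for (n,u,v),p in C])
r=least_squares(f,[.5,.1,0],loss="soft_l1"); q=r.x
print(q,np.round(f(q).reshape(-1,2),1))
np.save("q.npy",q)
for n,p in dict(bar=bar,tab=(0,-.225,.05),cap=(0,-.09,.127)).items(): print(n,P(q,p))
for n,u,v,z in(("bigfar",*T(440,100)[1:],.15),("bignear",*T(398,495)[1:],.15)): print(n,atz(D["top"],u,v,z))
for n,u,v,z in(("mug",152,203,.09),("can",157,257,.1)): print(n,atz(D["top"],u,v,z))
print(R.from_rotvec(ctrl.get_state()["tool_rot"]).as_matrix().round(3))
E
```

```text
[0.57870878 0.11984073 0.00679993] [[-0.2  0.1]
 [-0.3 -0.4]
 [ 0.2 -0.9]
 [ 0.1 -0.2]
 [-0.9  0.5]
 [-0.4 -0.4]
 [-0.5 -0.7]
 [-0.7  0.3]
 [ 0.8  0.5]
 [-0.3 -1.6]
 [-0.6 -0.9]]
bar [0.46449466 0.11906407 0.336     ]
tab [ 0.58023876 -0.10515407  0.05      ]
cap [0.57932077 0.02984281 0.127     ]
bigfar [ 0.67440811 -0.02822525  0.15      ]
bignear [ 0.45850248 -0.00117529  0.15      ]
mug [0.63682909 0.3830677  0.09      ]
can [0.45296467 0.36074344 0.1       ]
[[-0.972  0.234 -0.   ]
 [ 0.234  0.972 -0.001]
 [-0.    -0.001 -1.   ]]
```

The fit is consistent to about 1 px. Now I raise the arm, close the fingers and square the tool with the press.

>>> {"api": "jog_arm", "payload": {"rows": "0 0 -5 0 0 -0.12 1; 0 0 -5 0 0 -0.12 1; 0 0 -5 0 0 0 1; 0 0 -5 0 0 0 1; 0 0 -1 0 0 0 1", "force": 20}}

```text
time: 0.78
position: [0.152, 0.6328, 0.4367]
tool_rot: [-0.007, 3.14, 0.01]
ft_force: [-0.8, 0.0, -1.0]
grip_width: 0.514
grip_force: 0.0
```

>>> {"api": "jog_arm", "payload": {"rows": "-4.2 -3.5 0 0 0 0 1; -4.2 -3.5 0 0 0 0 1; -4.2 -3.5 0 0 0 0 1; -4.2 -3.5 0 0 0 0 1; -4.2 -3.5 0 0 0 0 1"}}

```text
time: 1.4
position: [0.3637, 0.4563, 0.4312]
tool_rot: [0.007, -3.141, 0.002]
ft_force: [0.3, 0.3, 0.2]
grip_width: 0.021
grip_force: 0.0
```

>>> {"api": "jog_arm", "payload": {"rows": "-4.2 -3.5 0 0 0 0 1; -4.2 -3.5 0 0 0 0 1; -4.2 -3.5 0 0 0 0 1; -4.2 -3.5 0 0 0 0 1; -2 -5 0 0 0 0 1"}}

```text
time: 2.02
position: [0.5527, 0.2677, 0.4296]
tool_rot: [0.007, -3.138, 0.003]
ft_force: [-0.5, -0.6, -0.0]
grip_width: 0.004
grip_force: 0.0
```

>>> {"api": "jog_arm", "payload": {"rows": "-1 -5 0 0 0 0 1; 0 -5 0 0 0 0 1; 0 -5 0 0 0 0 1; 0 -5 0 0 0 0 1; 0 -5 0 0 0 0 1"}}

```text
time: 2.65
position: [0.562, 0.0171, 0.4312]
tool_rot: [0.007, -3.14, 0.0]
ft_force: [0.5, -0.0, 0.7]
grip_width: 0.005
grip_force: 0.0
```

>>> {"api": "jog_arm", "payload": {"rows": "-0.5 -4.5 0 0 0 0 1; -0.5 -4.5 0 0 0 0 1; -0.5 -4.5 0 0 0 0 1; 0 -4.3 0 0 0 0 1; 0 0 -0 0 0 0 1"}}

```text
time: 3.28
position: [0.5768, -0.164, 0.4312]
tool_rot: [-0.006, -3.139, 0.003]
ft_force: [1.4, 0.6, -0.4]
grip_width: 0.005
grip_force: 0.0
```

>>> {"api": "jog_arm", "payload": {"rows": "0 0 5 0 0 0 1; 0 0 5 0 0 0 1; 0 0 5 0 0 0 1; 0 0 5 0 0 0 1; 0 0 5 0 0 0 1"}}

```text
time: 3.9
position: [0.5777, -0.1576, 0.1801]
tool_rot: [0.009, -3.141, -0.002]
ft_force: [1.0, 0.3, -0.4]
grip_width: 0.004
grip_force: 0.0
```

>>> {"api": "jog_arm", "payload": {"rows": "0 0 4 0 0 0 1; 0 0 4 0 0 0 1; 0 0 3 0 0 0 1; 0 0 2 0 0 0 1; 0 0 0 0 0 0 1"}}

```text
time: 4.53
position: [0.5769, -0.1582, 0.0509]
tool_rot: [0.008, -3.138, -0.001]
ft_force: [0.0, 0.2, 0.4]
grip_width: 0.006
grip_force: 0.0
```

```bash
python3 - <<'E'
from h import *
a,b=cam("scene")["img"],cam("top")["img"]
g=lambda x:np.clip(255*(x/255.)**0.6,0,255).astype('uint8')
cv2.imwrite("pics/pre.png",g(np.hstack([cv2.resize(a[110:310,220:380],(400,500)),cv2.resize(b[140:300,200:328],(400,500))])))
s=ctrl.get_state();print(s["position"],s["ft_force"],s["joint_positions"].round(2))
E
```

```text
[ 0.57892097 -0.15910236  0.05336127] [-0.07582935 -0.08241196  0.40344958] [-0.17  0.38  0.47  1.78 -0.2   1.03  1.95]
```

View pics/pre.png

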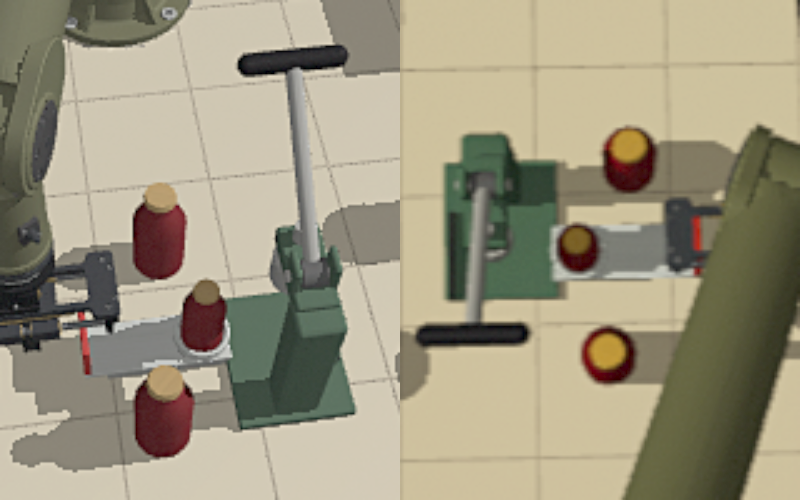

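The fingers stand just outside the tab, and both the hand and the forearm clear the bottles and the bar. I push in gently.

>>> {"api": "jog_arm", "payload": {"rows": "0 1.2 0 0 0 0 1; 0 1.2 0 0 0 0 1; 0 0.8 0 0 0 0 1; 0 0.8 0 0 0 0 1; 0 0.8 0 0 0 0 1"}}

```text
time: 5.25
position: [0.5781, -0.1121, 0.0528]
tool_rot: [-0.006, 3.141, -0.003]
ft_force: [-0.1, -3.7, 0.6]
grip_width: 0.006
grip_force: 2.0
```

>>> {"api": "jog_arm", "payload": {"rows": "0 1 0 0 0 0 1; 0 1 0 0 0 0 1; 0 1 0 0 0 0 1; 0 1 0 0 0 0 1; 0 0.8 0 0 0 0 1"}}

```text
time: 5.88
position: [0.5779, -0.062, 0.0526]
tool_rot: [0.008, -3.142, -0.001]
ft_force: [-0.2, -1.7, 1.2]
grip_width: 0.005
grip_force: 1.7
```

>>> {"api": "jog_arm", "payload": {"rows": "0 0.8 0 0 0 0 1; 0 0.8 0 0 0 0 1; 0 0.6 0 0 0 0 1; 0 0.4 0 0 0 0 1; 0 0 0 0 0 0 1"}}

```text
time: 6.5
position: [0.5777, -0.0358, 0.0525]
tool_rot: [0.008, -3.141, -0.002]
ft_force: [0.2, 0.4, 0.0]
grip_width: 0.005
grip_force: 0.0
```

>>> {"api": "jog_arm", "payload": {"rows": "0 0.3 0 0 0 0 1; 0 0.2 0 0 0 0 1; 0 0.2 0 0 0 0 1; 0 0 0 0 0 0 1"}}

```text
time: 7.0
position: [0.5776, -0.0298, 0.0524]
tool_rot: [0.007, -3.141, -0.001]
ft_force: [1.0, -1.4, -0.4]
grip_width: 0.005
grip_force: 0.8
```

>>> {"api": "jog_arm", "payload": {"rows": "0 0.2 0 0 0 0 1; 0 0.2 0 0 0 0 1; 0 0 0 0 0 0 1"}}

```text
time: 7.38
position: [0.5775, -0.0256, 0.0525]
tool_rot: [0.007, -3.141, -0.001]
ft_force: [0.2, -2.1, -0.6]
grip_width: 0.005
grip_force: 0.7
```

>>> {"api": "jog_arm", "payload": {"rows": "0 0.2 0 0 0 0 1; 0 0.2 0 0 0 0 1; 0 0 0 0 0 0 1"}}

```text
time: 7.75
position: [0.5775, -0.0249, 0.0525]
tool_rot: [-0.004, 3.142, -0.005]
ft_force: [1.0, -7.6, -1.1]
grip_width: 0.008
grip_force: 3.3
```

>>> {"api": "jog_arm", "payload": {"rows": "0 0.2 0 0 0 0 1; 0 0 0 0 0 0 1; 0 0 0 0 0 0 1"}}

```text
time: 8.12
position: [0.5775, -0.0249, 0.0525]
tool_rot: [-0.002, 3.141, -0.008]
ft_force: [0.4, -10.2, -0.8]
grip_width: 0.006
grip_force: 4.8
```

The tray is on its stop: force rises with no motion, and the 90 mm of travel agrees. I back off, go up and over to the bar.

>>> {"api": "jog_arm", "payload": {"rows": "0 -1.5 0 0 0 0 1; 0 -4 0 0 0 0 1; 0 -2 -3 0 0 0 1; 0 0 -5 0 0 0 1; 0 0 -5 0 0 0 1"}}

```text
time: 8.75
position: [0.5778, -0.0945, 0.1839]
tool_rot: [0.007, -3.141, -0.003]
ft_force: [0.1, -0.2, 0.1]
grip_width: 0.008
grip_force: 0.0
```

>>> {"api": "jog_arm", "payload": {"rows": "0 0 -5 0 0 0 1; 0 0 -5 0 0 0 1; 0 0 -5 0 0 0 1; 0 0 -5 0 0 0 1; 0 0 -5 0 0 0 1"}}

```text
time: 9.38
position: [0.5777, -0.0941, 0.4345]
tool_rot: [-0.01, 3.141, 0.003]
ft_force: [-0.1, -0.4, 0.5]
grip_width: 0.005
grip_force: 0.0
```

>>> {"api": "jog_arm", "payload": {"rows": "2.3 4 0 0 0 0 1; 2.3 4.2 0 0 0 0 1; 2.3 4.2 0 0 0 0 1; 2.3 4.2 0 0 0 0 1; 0 0 0 0 0 0 1"}}

```text
time: 10.0
position: [0.4834, 0.0755, 0.4331]
tool_rot: [-0.022, 3.141, 0.005]
ft_force: [0.7, 0.2, 0.2]
grip_width: 0.006
grip_force: 0.0
```

```bash
python3 - <<'E'
from h import *
a,b=cam("scene")["img"],cam("top")["img"]
g=lambda x:np.clip(255*(x/255.)**0.6,0,255).astype('uint8')
cv2.imwrite("pics/home.png",g(np.hstack([cv2.resize(a[90:290,220:380],(400,500)),cv2.resize(b[140:300,200:328],(400,500))])))
s=ctrl.get_state();print(s["position"],s["ft_force"],s["joint_positions"].round(2))
E
```

```text
[0.48501955 0.07095395 0.43291646] [0.08248043 0.03277526 0.29328709] [-0.53 -0.05  0.32  1.45  0.02  1.74  1.36]
```

View pics/home.png

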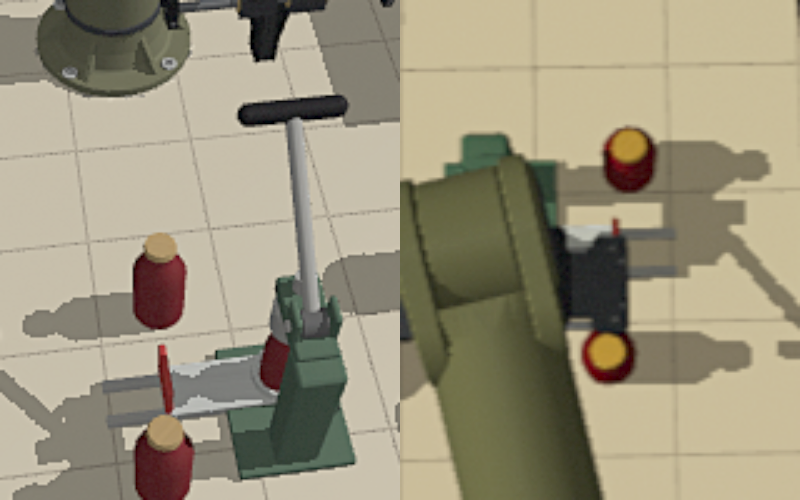

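The tray is home and the bottle is hidden under the bell, with the fingers above the bar. I centre over it and descend to contact.

>>> {"api": "jog_arm", "payload": {"rows": "2 4.8 0 0 0 0 1; 0 0 3 0 0 0 1; 0 0 3 0 0 0 1; 0 0 0 0 0 0 1"}}

```text
time: 10.6
position: [0.4645, 0.1169, 0.3706]
tool_rot: [0.003, -3.137, 0.002]
ft_force: [0.6, -0.4, 1.2]
grip_width: 0.008
grip_force: 0.0
```

>>> {"api": "jog_arm", "payload": {"rows": "0 0.2 1 0 0 0 1; 0 0 0.7 0 0 0 1; 0 0 0.6 0 0 0 1; 0 0 0.6 0 0 0 1; 0 0 0 0 0 0 1"}}

```text
time: 11.22
position: [0.4634, 0.1203, 0.3448]
tool_rot: [0.008, -3.139, -0.001]
ft_force: [-5.7, -1.4, 8.7]
grip_width: 0.002
grip_force: 4.5
```

Contact at z 0.345, which matches the expected 0.347. Now I follow the arc.

>>> {"api": "jog_arm", "payload": {"rows": "0.5 0 0.7 0 0 0 1; 0.5 0 0.7 0 0 0 1; 0.5 0 0.85 0 0 0 1; 0.5 0 0.9 0 0 0 1; 0 0 0 0 0 0 1"}}

```text
time: 11.85
position: [0.4429, 0.1203, 0.3127]
tool_rot: [0.008, -3.138, -0.001]
ft_force: [-6.5, -0.8, 8.3]
grip_width: 0.004
grip_force: 3.9
```

>>> {"api": "jog_arm", "payload": {"rows": "0.55 0 0.9 0 0 0 1; 0.5 0 0.9 0 0 0 1; 0 0 0 0 0 0 1"}}

```text
time: 12.22
position: [0.4344, 0.1203, 0.2947]
tool_rot: [-0.007, 3.141, 0.001]
ft_force: [-2.1, -1.5, 5.4]
grip_width: -0.0
grip_force: 2.7
```

>>> {"api": "jog_arm", "payload": {"rows": "0.15 0 0.48 0 0 0 1; 0.15 0 0.48 0 0 0 1; 0 0 0 0 0 0 1"}}

```text
time: 12.6
position: [0.4308, 0.1203, 0.2853]
tool_rot: [0.007, -3.14, -0.001]
ft_force: [-4.5, -0.5, 6.8]
grip_width: 0.006
grip_force: 3.6
```

>>> {"api": "jog_arm", "payload": {"rows": "0.13 0 0.48 0 0 0 1; 0.12 0 0.48 0 0 0 1; 0 0 0 0 0 0 1"}}

```text
time: 12.98
position: [0.4278, 0.1203, 0.2763]
tool_rot: [0.007, -3.139, -0.001]
ft_force: [-7.4, -1.0, 10.0]
grip_width: 0.003
grip_force: 5.3
```

>>> {"api": "jog_arm", "payload": {"rows": "0.12 0 0.4 0 0 0 1; 0 0 0 0 0 0 1"}}

```text
time: 13.22
position: [0.4266, 0.1202, 0.2723]
tool_rot: [0.007, -3.139, -0.001]
ft_force: [-7.8, -1.2, 9.8]
grip_width: 0.005
grip_force: 5.3
```

>>> {"api": "jog_arm", "payload": {"rows": "0.1 0 0.4 0 0 0 1; 0 0 0 0 0 0 1"}}

```text
time: 13.48
position: [0.4254, 0.1203, 0.2683]
tool_rot: [0.007, -3.139, -0.001]
ft_force: [-8.0, -1.6, 10.2]
grip_width: 0.004
grip_force: 5.3
```

Plateau at about 10 N: the cap is sliding. I continue in small steps.

>>> {"api": "jog_arm", "payload": {"rows": "0.08 0 0.4 0 0 0 1; 0.08 0 0.4 0 0 0 1; 0 0 0 0 0 0 1"}}

```text
time: 13.85
position: [0.4234, 0.1203, 0.26]
tool_rot: [0.007, -3.138, -0.0]
ft_force: [-7.3, -1.9, 11.1]
grip_width: 0.002
grip_force: 5.2
```

>>> {"api": "jog_arm", "payload": {"rows": "0.05 0 0.4 0 0 0 1; 0 0 0 0 0 0 1"}}

```text
time: 14.1
position: [0.4231, 0.1203, 0.2563]
tool_rot: [0.007, -3.138, -0.001]
ft_force: [-8.6, -1.2, 13.1]
grip_width: 0.006
grip_force: 6.1
```

>>> {"api": "jog_arm", "payload": {"rows": "0.05 0 0.3 0 0 0 1; 0 0 0 0 0 0 1"}}

```text
time: 14.35
position: [0.4226, 0.1203, 0.2538]
tool_rot: [0.007, -3.138, -0.001]
ft_force: [-9.8, -1.5, 15.1]
grip_width: 0.003
grip_force: 7.2
```

Bottomed near z 0.258, and force now rises about 0.75 N/mm. I go on to about 18 N along the arc.

>>> {"api": "jog_arm", "payload": {"rows": "0.03 0 0.3 0 0 0 1; 0 0 0 0 0 0 1"}}

```text
time: 14.6
position: [0.4221, 0.1203, 0.2511]
tool_rot: [0.007, -3.138, -0.001]
ft_force: [-11.0, -0.6, 16.8]
grip_width: 0.001
grip_force: 8.2
```

>>> {"api": "jog_arm", "payload": {"rows": "0.03 0 0.2 0 0 0 1; 0 0 0 0 0 0 1"}}

```text
time: 14.85
position: [0.4219, 0.1203, 0.2494]
tool_rot: [0.007, -3.138, -0.001]
ft_force: [-11.6, -1.8, 18.2]
grip_width: 0.005
grip_force: 8.9
```

>>> {"api": "jog_arm", "payload": {"rows": "0.02 0 0.15 0 0 0 1; 0 0 0 0 0 0 1; 0 0 0 0 0 0 1; 0 0 0 0 0 0 1; 0 0 0 0 0 0 1"}}

```text
time: 15.48
position: [0.4217, 0.1203, 0.2482]
tool_rot: [0.007, -3.138, -0.001]
ft_force: [-12.5, -2.5, 18.9]
grip_width: 0.006
grip_force: 9.3
```

>>> {"api": "jog_arm", "payload": {"rows": "0 0 0 0 0 0 1; 0 0 0 0 0 0 1; 0 0 0 0 0 0 1; 0 0 0 0 0 0 1; 0 0 0 0 0 0 1"}}

```text
time: 16.1
position: [0.4217, 0.1203, 0.2483]
tool_rot: [0.007, -3.138, -0.001]
ft_force: [-12.1, -1.7, 18.3]
grip_width: 0.005
grip_force: 9.3
```

Held firmly at about 18 N for over a second. Now I ease up slowly along the arc.

>>> {"api": "jog_arm", "payload": {"rows": "-0.05 0 -0.4 0 0 0 1; -0.05 0 -0.4 0 0 0 1; -0.1 0 -0.5 0 0 0 1; -0.1 0 -0.5 0 0 0 1; -0.1 0 -0.5 0 0 0 1"}}

```text
time: 16.73
position: [0.4268, 0.1203, 0.2694]
tool_rot: [0.007, -3.14, -0.001]
ft_force: [-4.9, -1.3, 6.3]
grip_width: 0.005
grip_force: 2.9
```

>>> {"api": "jog_arm", "payload": {"rows": "-0.11 0 -0.5 0 0 0 1; -0.14 0 -0.5 0 0 0 1; -0.15 0 -0.5 0 0 0 1; -0.15 0 -0.5 0 0 0 1; -0.16 0 -0.5 0 0 0 1"}}

```text
time: 17.35
position: [0.4353, 0.1204, 0.2945]
tool_rot: [-0.007, 3.14, 0.001]
ft_force: [1.1, -0.9, 4.4]
grip_width: 0.003
grip_force: 2.2
```

>>> {"api": "jog_arm", "payload": {"rows": "-0.2 0 -0.5 0 0 0 1; -0.2 0 -0.5 0 0 0 1; -0.21 0 -0.5 0 0 0 1; -0.22 0 -0.5 0 0 0 1; -0.23 0 -0.5 0 0 0 1"}}

```text
time: 17.98
position: [0.4454, 0.1202, 0.3186]
tool_rot: [-0.006, 3.141, -0.0]
ft_force: [1.9, 0.7, 2.0]
grip_width: 0.004
grip_force: 1.4
```

Still in contact and following. On to the rest position.

>>> {"api": "jog_arm", "payload": {"rows": "-0.24 0 -0.4 0 0 0 1; -0.24 0 -0.4 0 0 0 1; -0.24 0 -0.4 0 0 0 1; -0.25 0 -0.4 0 0 0 1; -0.25 0 -0.4 0 0 0 1"}}

```text
time: 18.6
position: [0.4574, 0.1203, 0.3386]
tool_rot: [0.007, -3.141, 0.0]
ft_force: [1.9, -0.8, 2.3]
grip_width: 0.0
grip_force: 1.3
```

>>> {"api": "jog_arm", "payload": {"rows": "-0.25 0 -0.35 0 0 0 1; -0.23 0 -0.35 0 0 0 1; -0.2 0 -0.35 0 0 0 1; 0 0 -0.3 0 0 0 1; 0 0 -0.3 0 0 0 1"}}

```text
time: 19.23
position: [0.4636, 0.1203, 0.3545]
tool_rot: [0.007, -3.14, 0.001]
ft_force: [0.9, -0.8, -0.1]
grip_width: 0.008
grip_force: 0.0
```

Contact ended at about the rest height (0.347), so the lever is up. I retract and check.

>>> {"api": "jog_arm", "payload": {"rows": "0 0 -2 0 0 0 1; 0 0 -4 0 0 0 1; 0 -5 -3 0 0 0 1; 0 -5 0 0 0 0 1; 0 -5 0 0 0 0 1"}}

```text
time: 19.85
position: [0.4645, -0.0311, 0.4452]
tool_rot: [-0.008, 3.141, 0.001]
ft_force: [0.7, -0.1, -0.7]
grip_width: 0.006
grip_force: 0.0
```

>>> {"api": "jog_arm", "payload": {"rows": "0 -5 0 0 0 0 1; 0 -5 0 0 0 0 1; 0 -3 0 0 0 0 1; 0 0 0 0 0 0 1; 0 0 0 0 0 0 1"}}

```text
time: 20.48
position: [0.4654, -0.1583, 0.4447]
tool_rot: [0.009, -3.141, -0.002]
ft_force: [-0.1, 1.0, 0.2]
grip_width: 0.003
grip_force: 0.0
```

```bash
python3 - <<'E'
from h import *
d=cam("scene");a,b=d["img"],cam("top")["img"]
g=lambda x:np.clip(255*(x/255.)**0.6,0,255).astype('uint8')
cv2.imwrite("pics/end.png",g(np.hstack([cv2.resize(a[90:290,220:380],(400,500)),cv2.resize(b[140:300,200:328],(400,500))])))
print(ctrl.get_state()["position"])
E
```

```text
[ 0.46560027 -0.15795981  0.44469199]
```

View pics/end.png

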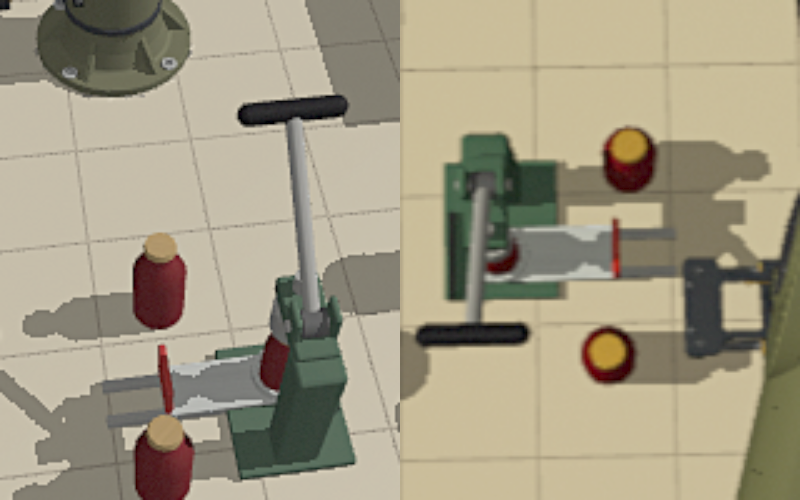

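The lever is back at its starting pixels, crossbar at (293,110). The tray is home, the bottle stands under the bell, and the robot is clear of everything.

```bash
python3 -c "
from bench import ticket
print(ticket.close_job())"
```

```text
the job is handed in; nothing more can be done
None
```

The job is handed in, with no verdict returned: the tray is home, the cap bottomed and was held at about 18 N at the bar for over a second, and the lever was eased back up to rest. The bottle stands under the bell, and the arm never went near the mug, coaster, canister or strainer.

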